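# Snug down a pump cover crosswise

## Robot

A 6-joint arm with a two-finger parallel gripper is mounted at the origin on a cart in front of the work surface, level with it; the furniture and walls round the work are solid. World frame = base frame: x ahead of the robot, y to its left, z up, the work surface at z = 0. Lengths are in m, angles in rad, forces in N, time in s.
With the tool pointing down it reaches from about 0.25 to 0.725 m from the base axis. Payload 9.7 kg.
Tool frame: the origin (TCP) lies midway between the tips of the shut fingers; the grasp point (between the pads) lies 19 mm behind it; x points along the fingers, z is the direction in which the jaws open and shut, and the axes are right-handed (so a half turn about x gives the same grasp; the last joint's range is limited). The gripper opens to 85 mm and grips with 20 to 120 N. Pads are 22 mm wide; open, the fingers measure 114 mm over their backs; the gripper's body (76 mm by 85 mm) begins 54 mm behind the grasp point. The pads swing forward as they close: fully open they stand 13 mm farther back than shut.
Start: joints at [1.271, 0.087, 0.176, 1.66, 0, 1.571], TCP at [0.162, 0.525, 0.231] pointing down, gripper open.
Joint ranges: [-3.13, 3.13], [-0.85, 1.81], [-1.15, 1.24], [-2.2, 2.28], [-1.44, 1.52], [-3.14, 3.14]. Speed limits (rad/s): [2.22, 2.22, 2.57, 3.14, 3.14, 3.14].

## Interface

Orientations are given as [roll, pitch, yaw] about the fixed x, y, z axes, in that order (R = Rz(yaw) Ry(pitch) Rx(roll)).
In Python, from rig import * gives the robot as it stands. Calls block until the motion is done:
- move_ptp(position, orientation): joint-space move of the TCP to a pose.
- move_linear(position, max_speed=0.15, ori=None): straight line of the TCP; ori=None keeps the orientation; max_speed is the mean speed in m/s.
- goto_joints(angles): joint-space move.
- gripper_to(opening, strength=None): finger opening in m; strength is the grip in N (None keeps the last); returns when the fingers have stopped.
- dwell(seconds).
- solve_ik(position, orientation): joint angles nearest the present ones, or None.
- get_obs(): the state.
- camera(name): name is "scene" or "top" or "wrist"; returns the picture (384x512x3 uint8, red, green, blue); there is no depth.
- camera_info(name): a dict with "intrinsics" (3x3 intrinsics, pixels), "world_from_camera" (4x4, takes a point from camera to world coordinates); the wrist camera has in their place "hand_eye" (4x4, takes a point from camera to tool coordinates, whose origin is the TCP and whose axes are the tool frame's). Camera axes: x right, y down, z forward; pixel columns grow to the right and rows downward; lengths in m; the calibration is good to about 2 mm. A picture is of the moment at which its call begins: read the wrist's pose just before it. camera_info takes no time and is no camera call.
A pose or a line that the arm cannot do raises PlanningError and nothing moves.
- hand_in(): hands the job in, once; it reports no verdict.
The state is a dict: "t": time; "joint_positions": joint angles; "joint_vel": joint speeds; "effort": joint torques, N m; "tool_pos": TCP position; "tool_rot": TCP orientation; "wrist_force": force on the tool from outside, world axes, zero at the start; "wrist_torque": the same for the moment, N m; "gripper_width": finger opening in m.
Only numpy, scipy, OpenCV 4.12 (cv2) and the standard library are available. Lean on these libraries where they do the work, as an engineer would, in place of code of your own. Each camera call takes 0.05 s, during which the arm holds its last target.

## Task

Tighten the four wing nuts so that the pump cover seats level on its gasket: go crosswise in two rounds, first running one diagonal pair and then the other part-way down with nothing tight yet, then snugging one diagonal pair and then the other. Feel each nut come firmly snug but do not overtighten it, never let the cover cock over, and leave the other things on the bench alone.

Things in the scene. Friction and masses are not known exactly. Their poses are not given: they have to be found in the camera images.
- pump_body: Grey cast pump body fixed to the bench, 156 x 156 foot, 58 high, a pipe stub on its +x and -x sides reaching 98 mm from the middle. Origin: centre of its underside. Four fixed 8 mm studs stand at (+-50, +-50) mm in its frame, tips 95 mm up.
- cover: Loose aluminium cover plate 140 x 140 x 12, 0.8 kg, a hole on each stud, a low boss (70 diameter, 6 high) in the middle. Origin: centre of its underside, z up. Spring pins (14 N in all, 28 N when down) hold it level, 69.5 above the bench and 2.6 to 6 clear of a black gasket whose height differs from run to run. A corner drawn down over 4 mm ahead of the others cocks it too far (0.03 rad).
- nut1: Wing nut on the stud at (+50, +50) mm of the pump  black upright bar 46 long (its x axis) x 12 thick (its y axis) on a steel collar of 26 diameter, 4 high. Origin on the stud axis at the collar's underside, z up; the bar spans 11 to 39 mm above it. Grip the bar across its 12 mm, fingertips no lower than 7 mm above the origin. At the start it stands 0.2 to 1.1 mm above the cover.
- nut2: Same wing nut, on the stud at (-50, +50) mm. All four have a right-handed coarse thread: clockwise seen from above tightens and lowers the nut, 4 mm per radian (0.7 rad lowers it 2.8 mm), so a nut is snug 0.8 to 2.2 rad from its start. It stays where it is left. The nuts are numbered round the cover: nut1 is diagonally opposite nut3, nut2 opposite nut4.
- nut3: Same wing nut, on the stud at (-50, -50) mm. The black bar sits on the nut through a rubber bush (3 N m/rad), so it springs back when let go. Held still after a turn, a free nut resists with under 0.1 N m about its axis, one drawing the cover down on its springs with 0.1 to 0.18; on the gasket the torque climbs about 0.009 N m per N of clamping: snug at 0.2 to 0.28 N m (15 to 28 N), overtight at 0.4 (45 N).
- nut4: Same wing nut, on the stud at (+50, -50) mm. Start, thread and feel as for the others. Snug means at least 8 N on the cover after letting go. A nut snugged while the opposite corner is still up eases by up to 12 N when that corner comes home, and every nut eases a few N on letting go, so do not stop short. Pressing down on a nut adds to its load.
- screwdriver_1: Bystander: screwdriver 211 long, lying beside the pump. Origin: centre of its underside.
- grease_tin: Bystander: brown grease tin, 68 diameter, 58 high, beside the pump. Origin: centre of its underside.
- spray_can: Bystander: spray can, 52 diameter, 161 high. Origin: centre of its underside.
- part_carton_5: Bystander: small white carton, 55 x 75 x 40. Origin: centre of its underside.
Not all that is in view belongs to the job. Of the things that look like the pump_body, the larger one is meant.

How it is judged:
On the way, in this order (a step that is already met when the one before it is completed fails the run):
1. one diagonal pair of nuts is run part-way down (more than 1.5 mm each) while the other pair is still where it was (within 1 mm) (((distance of each of nut1, nut3 from where it was at the start of the episode above 0.0015 m and distance of each of nut2, nut4 from where it was at the start of the episode below 0.001 m) or (distance of each of nut2, nut4 from where it was at the start of the episode above 0.0015 m and distance of each of nut1, nut3 from where it was at the start of the episode below 0.001 m))), for 0.1 s.
2. all four nuts are run part-way down (more than 1.5 mm each) and none is tight yet (each presses on the cover with less than 10 N) (distance of each of nut1, nut2, nut3, nut4 from where it was at the start of the episode above 0.0015 m and contact force between each of nut1, nut2, nut3, nut4 and cover below 10 N), for 0.1 s.
3. one diagonal pair is snug (each nut presses on the cover with more than 8 N) while the other pair is not (less than 8 N) (((contact force between each of nut1, nut3 and cover above 8 N and contact force between each of nut2, nut4 and cover below 8 N) or (contact force between each of nut2, nut4 and cover above 8 N and contact force between each of nut1, nut3 and cover below 8 N))), for 0.1 s.
At the end, for the whole second after the job is handed in: all four nuts press on the cover with more than 8 N each, the cover lies level within 0.012 rad and at rest, and the bystanders are within 20 mm of where they were (contact force between each of nut1, nut2, nut3, nut4 and cover above 8 N and angle between cover's own z axis and vertical below 0.012 rad and linear speed of cover below 0.01 m/s and distance of each of screwdriver_1, grease_tin, spray_can, part_carton_5 from where it was at the start of the episode below 0.02 m); the robot touches nothing.
It fails at once if a nut overtightened: it presses on the cover with more than 45 N (contact force between any of nut1, nut2, nut3, nut4 and cover above 45 N).
It fails at once if the cover cocked by more than 0.03 rad (angle between cover's own z axis and vertical above 0.03 rad).
It fails at once if the screwdriver, tin, spray can or small carton pushed more than 20 mm from its place (distance of any of screwdriver_1, grease_tin, spray_can, part_carton_5 from where it was at the start of the episode above 0.02 m).
It also fails if it takes over 72 s, if anything falls off the work surface, if the arm or the gripper's body presses on something with over 40 N, if the wrist force passes 120 N, or if a joint passes its speed limit or range.

## Working session

There is one attempt and no reset: what is moved stays moved. The work goes in short steps, each a Python script; the robot and the scene stay as the last script left them, time stands still between calls to the robot, and variables do not carry over. Pictures are saved under pics/ and viewed, and the job is handed in when it is done.

```bash
ls; mkdir -p pics; python3 - <<'E'
from rig import *
import cv2
for n in ["scene","top","wrist"]:
    im=camera(n); cv2.imwrite(f"pics/{n}0.png",im[:,:,::-1])
    print(n,{k:(v if isinstance(v,str) else v) for k,v in camera_info(n).items()})
print(get_obs())
E
```

```text
pics
scene {'intrinsics': array([[456.11426851,   0.        , 261.08216134],
       [  0.        , 456.11426851, 187.63602611],
       [  0.        ,   0.        ,   1.        ]]), 'world_from_camera': array([[ 0.58460508, -0.51933122,  0.62332334, -0.41153651],
       [-0.81129949, -0.37939145,  0.44480924, -0.6711584 ],
       [ 0.00548022, -0.76573965, -0.64312733,  1.05227153],
       [ 0.        ,  0.        ,  0.        ,  1.        ]])}
top {'intrinsics': array([[413.35316853,   0.        , 260.38455532],
       [  0.        , 413.35316853, 190.91033179],
       [  0.        ,   0.        ,   1.        ]]), 'world_from_camera': array([[-0.01343378, -0.99587816,  0.08970071,  0.42859066],
       [-0.99989271,  0.01390326,  0.00461109, -0.0262983 ],
       [-0.00583922, -0.08962914, -0.99595809,  1.24523172],
       [ 0.        ,  0.        ,  0.        ,  1.        ]])}
wrist {'intrinsics': array([[284.62516226,   0.        , 253.70343601],
       [  0.        , 284.62516226, 192.21742772],
       [  0.        ,   0.        ,   1.        ]]), 'hand_eye': array([[-5.22144547e-04
[... 302 characters left out ...]
00000000e+00]])}
{'t': 0.15, 'joint_positions': array([1.27101530e+00, 8.73657492e-02, 1.75349862e-01, 1.65977526e+00,
       1.13549810e-05, 1.57077433e+00]), 'joint_vel': array([ 7.23385285e-05, -7.79296125e-04,  1.29523864e-03, -4.15445751e-04,
       -4.40184312e-04, -7.25684682e-04]), 'effort': array([ 6.07248830e-05, -5.20762074e+01,  4.65044689e+01,  1.38428484e-02,
        1.98811642e-05, -2.59314170e-07]), 'tool_pos': array([0.16237357, 0.52532801, 0.23074562]), 'tool_rot': array([ 3.13015704,  1.56980144, -1.88199097]), 'wrist_force': array([-0.50287799, -0.02737624,  0.18669723]), 'wrist_torque': array([-0.00052733, -0.00269526,  0.00702181]), 'gripper_width': 0.08563384991496178}
```

View pics/top0.png

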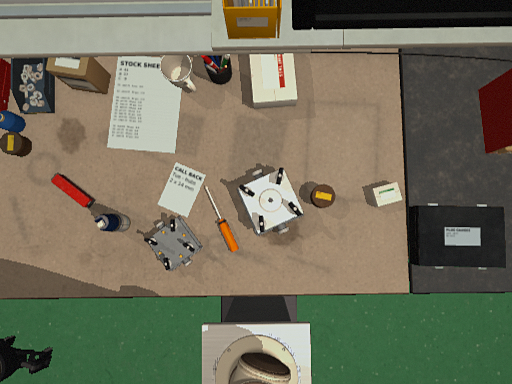

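View pics/scene0.png

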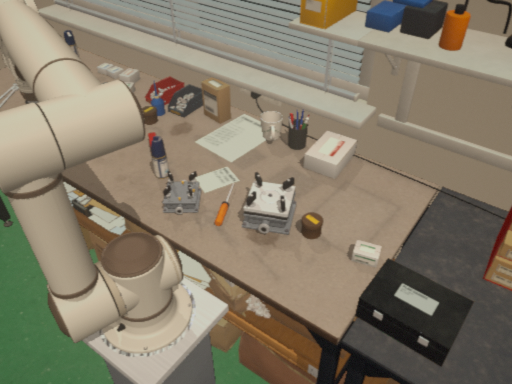

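```bash
python3 -c "
import cv2
im=cv2.imread('pics/top0.png')[100:300,150:400];cv2.imwrite('pics/topc.png',cv2.resize(im,None,fx=3,fy=3,interpolation=cv2.INTER_CUBIC))"
```

```text
(no output)
```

View pics/topc.png

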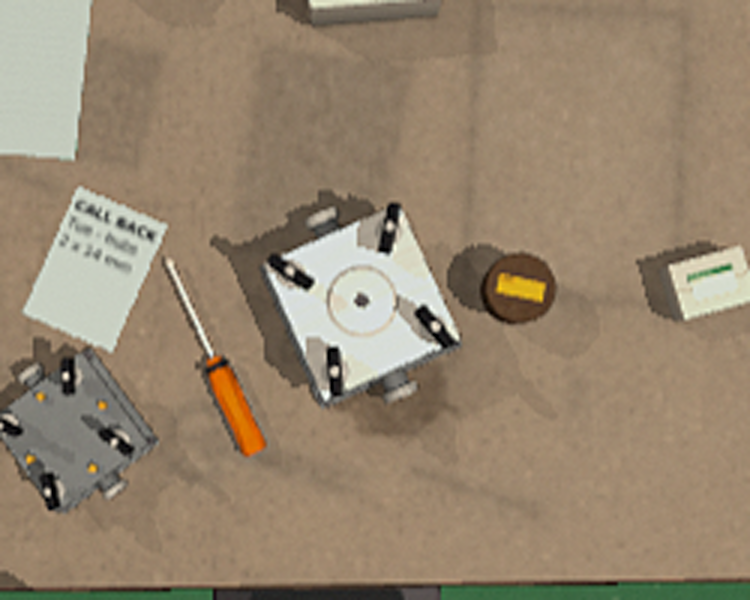

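```bash
cat > h.py <<'E'
from rig import *
import numpy as np, cv2
from scipy.spatial.transform import Rotation as Ro
def ray(name,uv,z,T=None):
    ci=camera_info(name); K=ci["intrinsics"]
    if T is None: T=ci["world_from_camera"]
    d=T[:3,:3]@np.linalg.solve(K,[uv[0],uv[1],1]); o=T[:3,3]
    return o+d*(z-o[2])/d[2]
def R_of(phi):
    # tool x down, tool z (jaw axis) along world angle phi
    x=np.array([0,0,-1.]); z=np.array([np.cos(phi),np.sin(phi),0]); y=np.cross(z,x)
    return np.column_stack([x,y,z])
def rpy(phi):
    return list(Ro.from_matrix(R_of(phi)).as_euler('xyz'))
def wristT(o):
    T=np.eye(4); T[:3,:3]=Ro.from_euler('xyz',o["tool_rot"]).as_matrix(); T[:3,3]=o["tool_pos"]
    return T@camera_info("wrist")["hand_eye"]
E
python3 - <<'E' 2>&1 | grep -v Warn
from h import *
f=lambda c,z:ray("top",(150+c[0]/3,100+c[1]/3),z)
print("boss",f((362,300),.0875))
print("stubs",f((322,217),.03),f((399,388),.03))
for n,c in dict(a=(391,227),b=(291,271),c=(335,371),d=(436,327)).items(): print(n,f(c,.12))
o=get_obs();M=Ro.from_euler('xyz',o["tool_rot"]).as_matrix();print(M, np.arctan2(M[1,2],M[0,2]))
c=f((362,300),.0875)
for phi in np.arange(-3,3.2,.5):
    q=solve_ik([c[0],c[1],.25],rpy(phi)); print(round(phi,2),None if q is None else np.round(q,2))
E
```

```text
boss [ 0.50685017 -0.04944586  0.0875    ]
stubs [ 0.59344586 -0.01237166  0.03      ] [ 0.42422917 -0.08533295  0.03      ]
a [ 0.57112763 -0.07633907  0.12      ]
b [0.53202902 0.01548199 0.12      ]
c [ 0.44063886 -0.02336882  0.12      ]
d [ 0.47918694 -0.11551921  0.12      ]
[[-3.04629748e-04 -9.55407671e-01  2.95289839e-01]
 [-9.47098603e-04  2.95289996e-01  9.55407202e-01]
 [-9.99999505e-01  1.13768615e-05 -9.94819388e-04]] 1.2710373028208504
-3.0 [-0.1  -0.    0.12  1.69  0.   -1.81]
-2.5 [-0.1  -0.    0.12  1.69  0.   -2.31]
-2.0 [-0.1  -0.    0.12  1.69  0.   -2.81]
-1.5 [-0.1  -0.    0.12  1.69  0.    2.97]
-1.0 [-0.1  -0.    0.12  1.69  0.    2.47]
-0.5 [-0.1  -0.    0.12  1.69  0.    1.97]
0.0 [-0.1  -0.    0.12  1.69  0.    1.47]
0.5 [-0.1  -0.    0.12  1.69  0.    0.97]
1.0 [-0.1  -0.    0.12  1.69  0.    0.47]
1.5 [-0.1  -0.    0.12  1.69  0.   -0.03]
2.0 [-0.1  -0.    0.12  1.69  0.   -0.53]
2.5 [-0.1  -0.    0.12  1.69  0.   -1.03]
3.0 [-0.1  -0.    0.12  1.69  0.   -1.53]
```

```bash
python3 - <<'E' 2>&1 | grep -v Warn
from h import *
q=solve_ik([.507,-.049,.24],rpy(1.9)); print(q)
goto_joints(q)
o=get_obs(); im=camera("wrist"); np.savez("v1.npz",im=im,T=wristT(o)); print(o["t"],o["tool_pos"],o["wrist_torque"])
cv2.imwrite("pics/w1.png",im[:,:,::-1])
cv2.imwrite("pics/w1b.png",cv2.resize(im[:,:,::-1],None,fx=1.56,fy=1.56,interpolation=cv2.INTER_CUBIC))
E
```

```text
[-0.0963477  -0.0071016   0.09582023  1.67371816  0.         -0.42555138]
2.5333 [ 0.50707839 -0.04844472  0.24000317] [ 0.04889751 -0.02051043 -0.01282091]
```

View pics/w1b.png

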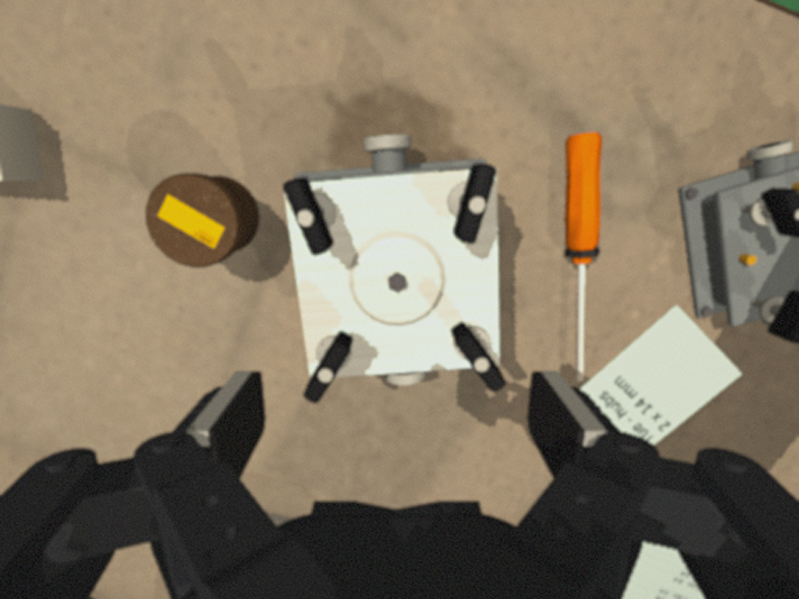

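```bash
python3 -c "
import cv2,numpy as np
im=cv2.imread('pics/w1.png')
print(im.shape)
W=[]
for n,(u,v) in dict(ul=(308,215),ur=(475,203),ll=(329,367),lr=(478,356)).items():
    u=int(u/1.56);v=int(v/1.56)
    W.append(cv2.resize(im[v-30:v+30,u-40:u+40],None,fx=5,fy=5,interpolation=cv2.INTER_CUBIC)); print(n,u-40,v-30)
cv2.imwrite('pics/w1c.png',np.vstack([np.hstack(W[:2]),np.hstack(W[2:])]))"
```

```text
(384, 512, 3)
ul 157 107
ur 264 100
ll 170 205
lr 266 198
```

View pics/w1c.png

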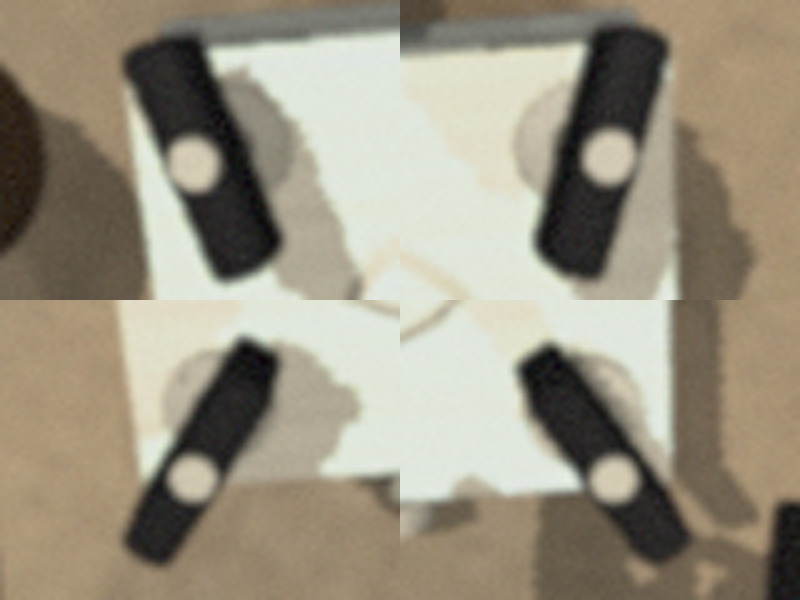

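```bash
cat > fit.py <<'E'
from h import *
from scipy.optimize import minimize
d=np.load("v1.npz"); im=d["im"]; T=d["T"]; K=camera_info("wrist")["intrinsics"]
C=np.array([[157+195/5,107+164/5],[264+208/5,100+157/5],[170+192/5,205+178/5],[266+215/5,198+178/5]])
names=["ul","ur","ll","lr"]
P=np.array([ray("wrist",c,.1213,T) for c in C]); print(np.round(P,4))
Ti=np.linalg.inv(T)
def proj(X):
    c=(Ti[:3,:3]@X.T).T+Ti[:3,3]; p=(K@c.T).T; return p[:,:2]/p[:,2:]
S=4
g=im.max(axis=2).astype(np.uint8)
out=cv2.resize(im[:,:,::-1],None,fx=S,fy=S,interpolation=cv2.INTER_CUBIC)
A=[]
for n,p,c in zip(names,P,C):
    u0,v0=int(c[0])-42,int(c[1])-42
    crop=cv2.resize(g[v0:v0+84,u0:u0+84],None,fx=S,fy=S,interpolation=cv2.INTER_CUBIC)
    m=(crop<85).astype(np.uint8)
    l,lab,st,_=cv2.connectedComponentsWithStats(m)
    # component nearest centre
    ys,xs=np.nonzero(m); 
    k=np.argmin((ys-42*S)**2+(xs-42*S)**2); m=(lab==lab[ys[k],xs[k]]).astype(np.uint8)
    m=cv2.morphologyEx(m,cv2.MORPH_CLOSE,np.ones((5*S,5*S),np.uint8))
    def hull(x):
        a=x[2]; ex=np.array([np.cos(a),np.sin(a),0]); ey=np.array([-ex[1],ex[0],0])
        X=np.array([[x[0],x[1],0]+sx*.023*ex+sy*.006*ey+np.array([0,0,z]) for sx in(-1,1) for sy in(-1,1) for z in (.0933,.1213)])
        q=(proj(X)-[u0,v0]+.5)*S-.5
        r=np.zeros(m.shape,np.uint8); cv2.fillConvexPoly(r,cv2.convexHull(np.round(q*16).astype(np.int32)),1,shift=4); return r
    def cost(x):
        r=hull(x); return 1-(r&m).sum()/ (r|m).sum()
    best=None
    for a in np.arange(0,np.pi,.15):
        f=cost([p[0],p[1],a]); 
        if best is None or f<best[0]: best=(f,a)
    s=minimize(cost,[p[0],p[1],best[1]],method="Nelder-Mead",options=dict(initial_simplex=[[p[0],p[1],best[1]],[p[0]+.003,p[1],best[1]],[p[0],p[1]+.003,best[1]],[p[0],p[1],best[1]+.15]],xatol=1e-5,fatol=1e-5))
    print(n,np.round(s.x,4),round(s.fun,3)); A.append(s.x[2])
    cs,_=cv2.findContours(hull(s.x),cv2.RETR_EXTERNAL,cv2.CHAIN_APPROX_NONE)
    cv2.drawContours(out,[cs[0]+np.array([u0*S,v0*S])],-1,(0,255,0),1)
# square fit (Procrustes)
L=np.array([[1,1],[-1,1],[-1,-1],[1,-1]])*.05
# order points by angle
c0=P[:,:2].mean(0); an=np.arctan2(*(P[:,:2]-c0).T[::-1]); o=np.argsort(an)
Q=P[o,:2]-c0
th=np.arctan2(np.sum(L[:,0]*Q[:,1]-L[:,1]*Q[:,0]),np.sum(L*Q)); 
best=min(((np.linalg.norm((Ro.from_euler('z',t).as_matrix()[:2,:2]@np.roll(L,k,0).T).T-Q),t,k) for k in range(4) for t in [ (lambda Lk:np.arctan2(np.sum(Lk[:,0]*Q[:,1]-Lk[:,1]*Q[:,0]),np.sum(Lk*Q)))(np.roll(L,k,0))]))
F=(Ro.from_euler('z',best[1]).as_matrix()[:2,:2]@np.roll(L,best[2],0).T).T+c0
print("centre",c0,"th",best,[names[i] for i in o]); print(F-P[o,:2]); 
np.savez("nuts.npz",P=F,A=np.array(A)[o],names=[names[i] for i in o])
print(np.round(F,4),np.array(A)[o])
cv2.imwrite("pics/fit.png",out[90*S:250*S,170*S:340*S])
E
python3 fit.py 2>&1|grep -v Warn
```

```text
[[ 0.4817 -0.1114  0.1213]
 [ 0.4424 -0.0201  0.1213]
 [ 0.574  -0.0723  0.1213]
 [ 0.534   0.0203  0.1213]]
ul [ 0.481  -0.1109  0.6868] 0.318
ur [ 0.4424 -0.0206  0.1389] 0.326
ll [ 0.5754 -0.0724  2.9797] 0.323
lr [0.5345 0.0205 0.9081] 0.288
centre [ 0.50804428 -0.04589498] th (np.float64(0.0007657325817929939), np.float64(0.40759340904810176), 2) ['ul', 'll', 'lr', 'ur']
[[ 2.17499327e-04 -1.75933619e-04]
 [-2.51051024e-04  3.56404129e-04]
 [ 8.58511414e-05 -4.72103569e-04]
 [-5.22994445e-05  2.91633059e-04]]
[[ 0.482  -0.1116]
 [ 0.5738 -0.072 ]
 [ 0.5341  0.0198]
 [ 0.4423 -0.0198]] [0.68675823 2.97970938 0.90809854 0.13889081]
```

View pics/fit.png

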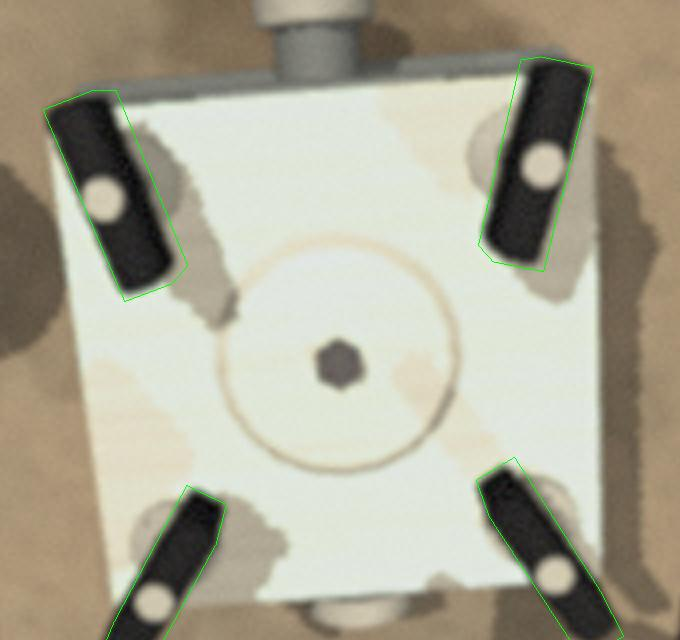

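```bash
sed -i 's/crop<85/crop<105/; s/^    def hull(x)/    mc,_=cv2.findContours(m,cv2.RETR_EXTERNAL,cv2.CHAIN_APPROX_NONE); mc=max(mc,key=cv2.contourArea); rr=cv2.minAreaRect(mc); print(rr[1]); m[:]=0; cv2.fillConvexPoly(m,cv2.convexHull(mc),1)\n    def hull(x)/' fit.py
python3 fit.py 2>&1|grep -v Warn
```

```text
[[ 0.4817 -0.1114  0.1213]
 [ 0.4424 -0.0201  0.1213]
 [ 0.574  -0.0723  0.1213]
 [ 0.534   0.0203  0.1213]]
(203.14346313476562, 71.45891571044922)
ul [ 0.4814 -0.1111  0.7004] 0.105
(67.46894836425781, 208.7335205078125)
ur [ 0.4421 -0.0207  0.1075] 0.12
(53.63589859008789, 197.7956085205078)
ll [ 0.5746 -0.0723  2.9499] 0.121
(204.8079833984375, 135.00942993164062)
lr [0.5359 0.0207 0.9889] 0.438
centre [ 0.50804428 -0.04589498] th (np.float64(0.0007657325817929939), np.float64(0.40759340904810176), 2) ['ul', 'll', 'lr', 'ur']
[[ 2.17499327e-04 -1.75933619e-04]
 [-2.51051024e-04  3.56404129e-04]
 [ 8.58511414e-05 -4.72103569e-04]
 [-5.22994445e-05  2.91633059e-04]]
[[ 0.482  -0.1116]
 [ 0.5738 -0.072 ]
 [ 0.5341  0.0198]
 [ 0.4423 -0.0198]] [0.70036798 2.94990699 0.98885732 0.10747723]
```

View pics/fit.png

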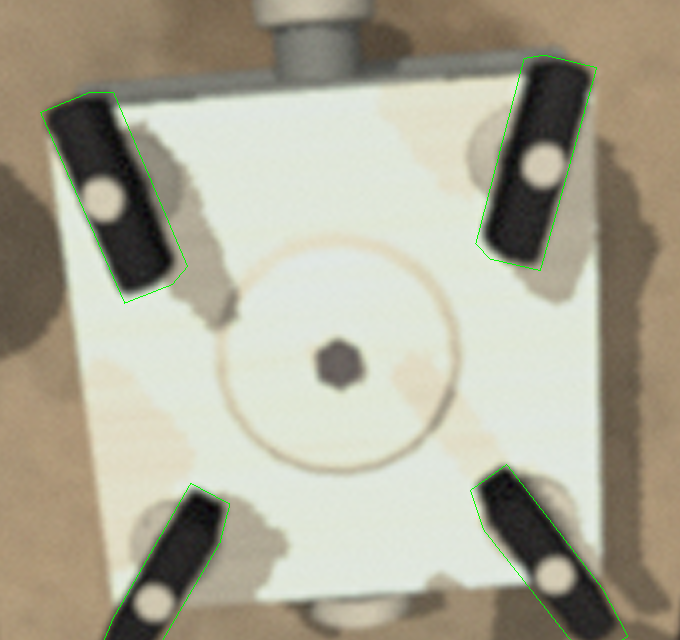

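```bash
python3 - <<'E' 2>&1 | grep -v Warn
from h import *
import rig,json
n=dict(np.load("nuts.npz")); print(n["names"])
P=n["P"]; A=[.695,2.955-np.pi,.91,.12]
st={k:dict(p=[float(v) for v in P[i]],phi=float(A[i]+np.pi/2),dz=0.0) for i,k in enumerate(["ul","ll","lr","ur"])}
json.dump(st,open("st.json","w")); print(st)
s=st["ul"]
gripper_to(.032,60); o=get_obs(); print(o["t"],o["gripper_width"])
q=solve_ik(s["p"]+[.15],rpy(s["phi"]+.3)); print(q)
goto_joints(q); o=get_obs(); print("ptp",o["t"],o["wrist_torque"],o["wrist_force"])
move_linear(s["p"]+[.148],0.01,rpy(s["phi"])); o=get_obs(); print("lin .3rad",o["t"],o["tool_pos"],o["wrist_torque"],np.abs(o["joint_vel"]).max())
E
```

```text
['ul' 'll' 'lr' 'ur']
{'ul': {'p': [0.48196046036584533, -0.11161890505757206], 'phi': 2.2657963267948964, 'dz': 0.0}, 'll': {'p': [0.573768205931726, -0.07197880094430645], 'phi': 1.3842036732051035, 'dz': 0.0}, 'lr': {'p': [0.5341281018184603, 0.019828944621574127], 'phi': 2.4807963267948967, 'dz': 0.0}, 'ur': {'p': [0.4423203562525797, -0.019811159491691495], 'phi': 1.6907963267948967, 'dz': 0.0}}
3.1417 0.031892731613268166
[-0.22758129 -0.06035016 -0.12988952  1.50125697  0.         -1.22258129]
ptp 3.925 [-0.0475709  -0.05801994  0.10403279] [ 0.53223557  0.00988953 -0.54280518]
lin .3rad 4.375 [ 0.48244508 -0.11131839  0.14868789] [-0.00689362  0.05118442 -0.00452391] 0.013876977220579031
```

```bash
cat >> h.py <<'E'
import json
Z0=.0822; LEAD=.004
def load(): return json.load(open("st.json"))
def save(s): json.dump(s,open("st.json","w"))
def meas(T=.12,n=4):
    M=[];F=[]
    for i in range(n):
        dwell(T/n); o=get_obs(); M.append(o["wrist_torque"]); F.append(o["wrist_force"])
    return np.mean(M,0),np.mean(F,0),np.ptp(np.array(M)[:,2])
class Nut:
    def __init__(s,k,strength=40,h=.011):
        s.k=k; s.st=load(); s.s=s.st[k]; s.h=h; s.p=s.s["p"]; s.phi=s.s["phi"]  # nut angle (as jaw angle)
        s.s.setdefault("dz",0.)
        s.tool=s.phi; s.phi0=s.phi; s.dz0=s.s["dz"]
        gripper_to(.032,strength) if get_obs()["gripper_width"]<.028 else None
        goto_joints(solve_ik(s.p+[.137],rpy(s.phi)))
        move_linear(s.p+[s.z()],.15)
        s.m0,s.f0,_=meas(.15)
        gripper_to(.005,strength); s.m1,s.f1,_=meas(.1)
        o=get_obs(); print(k,"gripped t=%.2f w=%.4f"%(o["t"],o["gripper_width"]),"dM",np.round(s.m1-s.m0,3),"dF",np.round(s.f1-s.f0,1))
    def z(s,tool=None):
        return Z0+s.h+s.s["dz"]
    def turn(s,d,speed=None):
        # clockwise by d rad of the tool
        s.tool-=d
        # nut follows: height from nut angle est
        s.s["dz"]=s.dz0-LEAD*(s.phi0-s.tool)+0
        move_linear(s.p+[s.z()],max(.004*abs(d)/ (abs(d)/ (speed or .9)),1e-4),rpy(s.tool))
        m,f,n=meas(.16); s.tau=(m-s.m0)[2]; s.f=f-s.f0
        o=get_obs(); M=Ro.from_euler('xyz',o["tool_rot"]).as_matrix(); ph=np.arctan2(M[1,2],M[0,2])
        ph=s.tool+((ph-s.tool+np.pi)%(2*np.pi)-np.pi)
        # torque on tool from nut is + (ccw) when tightening cw
        s.nut=ph-(-s.tau)/3 if False else ph+abs(s.tau)/3*(1 if s.tau>0 else -1)
        print("%s t=%.2f tool%+.3f tau %.3f(+-%.3f) M %s F %s nut down %.2f mm (visit %.2f) pos err %s"%(s.k,o["t"],ph-s.phi0,s.tau,n,np.round((m-s.m0)[:2],2),np.round(s.f,1),-1e3*(s.dz0-LEAD*(s.phi0-s.nut)),1e3*LEAD*(s.phi0-s.nut),np.round(1e3*(o["tool_pos"]-np.array(s.p+[s.z()])),2)))
        return s.tau
    def release(s):
        gripper_to(.032); 
        s.s["dz"]=s.dz0-LEAD*(s.phi0-s.nut); s.s["phi"]=s.nut; s.s["tau"]=s.tau; save(s.st)
        move_linear(s.p+[.137],.2)
E
python3 - <<'E' 2>&1 | grep -v Warn
from h import *
n=Nut("ul"); n.turn(.25); n.turn(.22); 
E
```

```text
ul gripped t=5.61 w=0.0111 dM [-0.69  -0.519  0.005] dF [ 1.9 -3.9  5.2]
ul t=6.20 tool-0.250 tau 0.054(+-0.064) M [-0.96 -0.66] F [ 2.9 -5.1  6.2] nut down 0.93 mm (visit 0.93) pos err [ 1.02 -0.72  1.12]
ul t=6.76 tool-0.470 tau 0.077(+-0.042) M [-1.25 -0.8 ] F [ 3.8 -6.4  5.9] nut down 1.78 mm (visit 1.78) pos err [ 1.12 -0.94  1.16]
```

```bash
python3 - <<'E'
s=open("h.py").read()
s=s.replace(".032)",".024)").replace(".032,",".024,").replace("<.028","<.021")
s=s.replace("""        s.m0,s.f0,_=meas(.15)
""","""        s.m0,s.f0,_=meas(.15); s.zo=0.
        e0=get_obs()["tool_pos"]-np.array(s.p+[s.z()])
""")
s=s.replace("""        o=get_obs(); print(k,"grip""","""        o=get_obs(); e1=o["tool_pos"]-np.array(s.p+[s.z()])-e0
        s.p=[s.p[0]+e1[0],s.p[1]+e1[1]]; s.zo=float(e1[2]); print("e0,e1 mm",np.round(1e3*e0,2),np.round(1e3*e1,2))
        print(k,"grip""")
s=s.replace("return Z0+s.h+s.s[\"dz\"]","return Z0+s.h+s.s[\"dz\"]+s.zo")
s=s.replace("m,f,n=meas(.16)","dwell(.12); m,f,n=meas(.12,6)")
s=s.replace("gripper_to(.024); \n","gripper_to(.024); s.zo=0.; s.s['p']=list(map(float,s.p))\n")
open("h.py","w").write(s)
import json
st=json.load(open("st.json"))
for k in st: st[k]["p"][0]+=.0009; st[k]["p"][1]-=.0008
u=st["ul"]; u["phi"]-=.445; u["dz"]=-.00178
json.dump(st,open("st.json","w"))
E
tail -45 h.py | head -30
python3 - <<'E' 2>&1 | grep -v Warn
from h import *
o=get_obs(); gripper_to(.024); m,f,_=meas(.1)
move_linear(list(o["tool_pos"][:2])+[.137],.2); print(get_obs()["t"],m,f)
n=Nut("lr"); n.turn(.22); n.turn(.24)
E
```

```text
def wristT(o):
    T=np.eye(4); T[:3,:3]=Ro.from_euler('xyz',o["tool_rot"]).as_matrix(); T[:3,3]=o["tool_pos"]
    return T@camera_info("wrist")["hand_eye"]
import json
Z0=.0822; LEAD=.004
def load(): return json.load(open("st.json"))
def save(s): json.dump(s,open("st.json","w"))
def meas(T=.12,n=4):
    M=[];F=[]
    for i in range(n):
        dwell(T/n); o=get_obs(); M.append(o["wrist_torque"]); F.append(o["wrist_force"])
    return np.mean(M,0),np.mean(F,0),np.ptp(np.array(M)[:,2])
class Nut:
    def __init__(s,k,strength=40,h=.011):
        s.k=k; s.st=load(); s.s=s.st[k]; s.h=h; s.p=s.s["p"]; s.phi=s.s["phi"]  # nut angle (as jaw angle)
        s.s.setdefault("dz",0.)
        s.tool=s.phi; s.phi0=s.phi; s.dz0=s.s["dz"]
        gripper_to(.024,strength) if get_obs()["gripper_width"]<.021 else None
        goto_joints(solve_ik(s.p+[.137],rpy(s.phi)))
        move_linear(s.p+[s.z()],.15)
        s.m0,s.f0,_=meas(.15); s.zo=0.
        e0=get_obs()["tool_pos"]-np.array(s.p+[s.z()])
        gripper_to(.005,strength); s.m1,s.f1,_=meas(.1)
        o=get_obs(); e1=o["tool_pos"]-np.array(s.p+[s.z()])-e0
        s.p=[s.p[0]+e1[0],s.p[1]+e1[1]]; s.zo=float(e1[2]); print("e0,e1 mm",np.round(1e3*e0,2),np.round(1e3*e1,2))
        print(k,"gripped t=%.2f w=%.4f"%(o["t"],o["gripper_width"]),"dM",np.round(s.m1-s.m0,3),"dF",np.round(s.f1-s.f0,1))
    def z(s,tool=None):
        return Z0+s.h+s.s["dz"]+s.zo
    def turn(s,d,speed=None):
        # clockwise by d rad of the tool
7.5167 [ 0.01271558 -0.00351712 -0.01815278] [-0.08355503  0.13116887  0.53268562]
Traceback (most recent call last):
  File "h.py", line 34, in __init__
    move_linear(s.p+[s.z()],.15)
                     ~~~^^
  File "h.py", line 42, in z
    return Z0+s.h+s.s["dz"]+s.zo
                            ^^^^
AttributeError: 'Nut' object has no attribute 'zo'. Did you mean: 'z'?
```

```bash
sed -i 's/s.k=k; s.st=load()/s.k=k; s.zo=0.; s.st=load()/' h.py
python3 - <<'E' 2>&1 | grep -v Warn
from h import *
n=Nut("lr"); n.turn(.46); n.release()
print(get_obs()["t"])
E
```

```text
e0,e1 mm [ 0.59 -0.08  1.3 ] [-0.13  0.44 -0.25]
lr gripped t=9.32 w=0.0112 dM [0.616 0.28  0.031] dF [-1.2  3.3  6. ]
lr t=10.28 tool-0.460 tau 0.064(+-0.132) M [-0.53 -0.08] F [ 0.4 -2.   7.2] nut down 1.76 mm (visit 1.76) pos err [ 1.   -0.53  1.4 ]
10.9417
```

```bash
sed -i 's/s.m0,s.f0,_=meas(.15)/dwell(.25); s.m0,s.f0,_=meas(.1)/; s/s.m1,s.f1,_=meas(.1)/dwell(.2); s.m1,s.f1,_=meas(.1)/; s/dwell(.12); m,f,n=meas(.12,6)/dwell(.3); m,f,n=meas(.2,8)/; s/s.zo=float(e1\[2\])/s.zo=float(e1[2]+(s.f1-s.f0)[2]*6e-5)/' h.py
python3 - <<'E' 2>&1 | grep -v Warn
from h import *
n=Nut("ll"); n.turn(.45); n.release()
print(get_obs()["t"])
E
```

```text
e0,e1 mm [ 0.31 -0.03  0.7 ] [-0.13 -0.79 -0.15]
ll gripped t=12.81 w=0.0113 dM [-1.076  0.162 -0.111] dF [-0.9 -4.8  3.9]
ll t=13.98 tool-0.448 tau 0.047(+-0.120) M [-0.92  0.23] F [-1.3 -4.3  5.3] nut down 1.73 mm (visit 1.73) pos err [ 0.22 -0.5   0.66]
14.6417
```

```bash
python3 - <<'E' 2>&1 | grep -v Warn
from h import *
n=Nut("ur"); n.turn(.46)
L=[]
for i in range(20):
    dwell(.02); o=get_obs(); L.append(np.r_[o["t"],o["wrist_torque"]-n.m0,o["joint_vel"][[0,5]]])
print(np.round(L,3))
n.release()
print(get_obs()["t"])
im=camera("wrist"); cv2.imwrite("pics/w2.png",cv2.resize(im[:,:,::-1],None,fx=1.56,fy=1.56))
E
```

```text
e0,e1 mm [ 0.37 -0.04  0.63] [-0.01 -0.28 -0.21]
ur gripped t=16.68 w=0.0112 dM [-1.107 -0.232 -0.091] dF [ 0.7 -4.8  5.8]
ur t=17.81 tool-0.460 tau 0.006(+-0.081) M [-1.4  -0.23] F [ 0.8 -6.3  5.7] nut down 1.83 mm (visit 1.83) pos err [ 0.35 -0.54  0.43]
[[ 1.7825e+01 -1.3990e+00 -2.5600e-01  2.5000e-02 -0.0000e+00 -0.0000e+00]
 [ 1.7842e+01 -1.3470e+00 -2.4600e-01  3.0000e-03 -1.0000e-03 -2.0000e-03]
 [ 1.7858e+01 -1.3760e+00 -2.5400e-01 -2.4000e-02  0.0000e+00  1.0000e-03]
 [ 1.7875e+01 -1.3790e+00 -2.5000e-01 -1.3000e-02  0.0000e+00 -2.0000e-03]
 [ 1.7892e+01 -1.3650e+00 -2.3400e-01  3.9000e-02 -0.0000e+00 -1.0000e-03]
 [ 1.7908e+01 -1.3780e+00 -2.2100e-01  2.3000e-02 -1.0000e-03 -0.0000e+00]
 [ 1.7925e+01 -1.4220e+00 -2.1900e-01  9.0000e-03 -0.0000e+00  2.0000e-03]
 [ 1.7942e+01 -1.3830e+00 -2.2500e-01 -3.0000e-03 -2.0000e-03  0.0000e+00]
 [ 1.7958e+01 -1.3080e+00 -2.4500e-01  5.0000e-03  2.0000e-03 -1.0000e-03]
 [ 1.7975e+01 -1.3860e+00 -2.5400e-01  2.4000e-02 -2.0000e-03 -1.0000e-03]
 [ 1.7992e+01 -1.4090e+00 -2.3900e-01  1.7000e-02  3.0000e-03 -1.0000e-03]
 [ 1.8008e+01 -1.4460e+00 -1.9700e-01 -9.0000e-03 -0.0000e+00  0.0000e+00]
 [ 1.8025e+01 -1.3760e+00 -1.6900e-01 -1.7000e-02 -0.0000e+00 -1.0000e-03]
 [ 1.8042e+01 -1.4220e+00 -2.1400e-01  2.4000e-02  1.0000e-03  2.0000e-03]
 [ 1.8058e+01 -1.3910e+00 -2.4000e-01 -4.7000e-02  1.0000e-03 -0.0000e+00]
 [ 1.8075e+01 -1.4020e+00 -1.8400e-01  9.0000e-03  0.0000e+00 -0.0000e+00]
 [ 1.8092e+01 -1.4300e+00 -2.8700e-01 -1.1000e-02 -0.0000e+00  0.0000e+00]
 [ 1.8108e+01 -1.3760e+00 -1.8700e-01  1.4000e-02  3.0000e-03 -2.0000e-03]
 [ 1.8125e+01 -1.4350e+00 -2.4100e-01 -1.9000e-02  2.0000e-03  2.0000e-03]
 [ 1.8142e+01 -1.3950e+00 -2.1000e-01 -2.7000e-02  2.0000e-03  0.0000e+00]]
18.8
```

```bash
sed -i 's/meas(.2,8)/meas(.35,21)/; s/dwell(.25); s.m0,s.f0,_=meas(.1)/dwell(.15); s.m0,s.f0,_=meas(.25,15)/; s/dwell(.2); s.m1,s.f1,_=meas(.1)/dwell(.15); s.m1,s.f1,_=meas(.25,15)/' h.py
python3 - <<'E' 2>&1 | grep -v Warn
from h import *
n=Nut("ll"); n.turn(.12); n.release()
print(get_obs()["t"])
E
```

```text
e0,e1 mm [ 0.22 -0.06  0.48] [-0.31 -0.23 -0.25]
ll gripped t=20.98 w=0.0112 dM [-0.837  0.723 -0.012] dF [-3.2 -4.   5. ]
ll t=21.93 tool-0.120 tau 0.051(+-0.085) M [-0.68  0.52] F [-2.2 -3.3  5.2] nut down 2.14 mm (visit 0.41) pos err [ 0.17 -0.2   0.36]
22.6
```

View pics/w2.png

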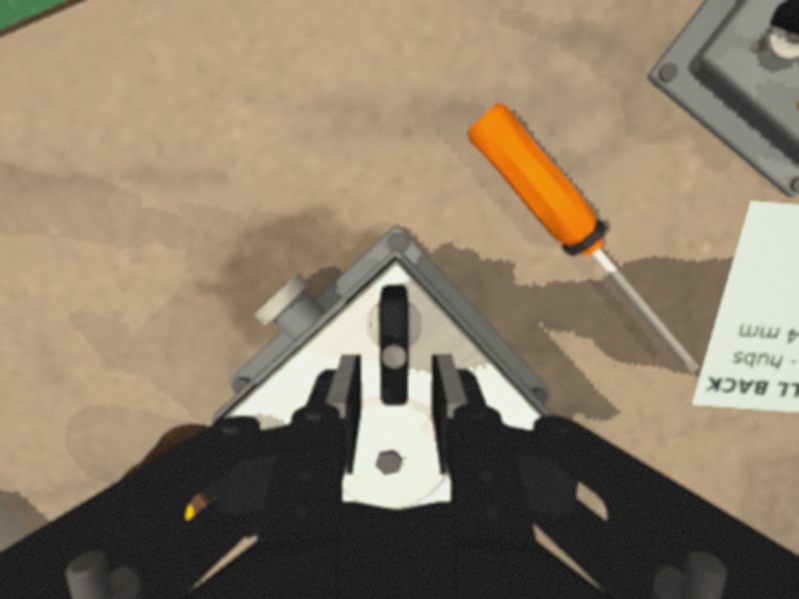

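```bash
python3 - <<'E'
s=open("h.py").read()
s=s.replace("def turn(s,d,speed=None):","def turn(s,d,speed=None,q=False):").replace("dwell(.3); m,f,n=meas(.35,21)","dwell(.13 if q else .3); m,f,n=meas(.17 if q else .35,10 if q else 21)")
s+='''
    def run(s,Dmax,target=.255,first=None,step=.06):
        if first: s.turn(first,q=True)
        while True:
            D=-1e3*(s.dz0-LEAD*(s.phi0-s.nut)) if hasattr(s,"nut") else -1e3*s.dz0
            tau=getattr(s,"tau",0)
            if tau>=target-.012:
                s.turn(0.0)
                if s.tau>=target-.02: return "snug"
                tau=s.tau
            rem=(Dmax-D)*1e-3/LEAD
            if rem<.012: return "limit"
            st=step if tau<.13 else max(.015,min(.04,(target-tau)/3*.9))
            s.turn(min(st,rem),q=True)
'''
open("h.py","w").write(s)
E
python3 - <<'E' 2>&1 | grep -v Warn
from h import *
n=Nut("ul"); print(n.run(4.0,first=.18))
print(get_obs()["t"])
E
```

```text
if first: s.turn(first,q=True)
  s.turn(min(st,rem),q=True)
e0,e1 mm [ 0.22 -0.08  0.47] [ 0.   -0.19 -0.16]
ul gripped t=25.12 w=0.0112 dM [-0.789 -0.105 -0.022] dF [ 0.7 -4.1  4.2]
ul t=25.75 tool-0.180 tau 0.061(+-0.088) M [-0.96 -0.12] F [ 0.5 -4.9  5.3] nut down 2.42 mm (visit 0.64) pos err [ 0.26 -0.28  0.38]
ul t=26.30 tool-0.240 tau 0.074(+-0.101) M [-1.04 -0.11] F [ 0.7 -5.2  5.8] nut down 2.64 mm (visit 0.86) pos err [ 0.27 -0.36  0.39]
ul t=26.85 tool-0.300 tau 0.073(+-0.094) M [-1.11 -0.09] F [ 0.4 -5.7  5.7] nut down 2.88 mm (visit 1.10) pos err [ 0.25 -0.38  0.39]
ul t=27.40 tool-0.360 tau 0.079(+-0.098) M [-1.2 -0.1] F [ 0.3 -6.1  5.8] nut down 3.12 mm (visit 1.34) pos err [ 0.27 -0.48  0.44]
ul t=27.95 tool-0.420 tau 0.096(+-0.080) M [-1.27 -0.07] F [ 0.1 -6.3  5.8] nut down 3.33 mm (visit 1.55) pos err [ 0.27 -0.53  0.45]
ul t=28.50 tool-0.480 tau 0.089(+-0.081) M [-1.34 -0.08] F [ 0.2 -6.8  6. ] nut down 3.58 mm (visit 1.80) pos err [ 0.26 -0.63  0.46]
ul t=29.05 tool-0.540 tau 0.089(+-0.074) M [-1.41 -0.03] F [ 0.  -7.2  6. ] nut down 3.82 mm (visit 2.04) pos err [ 0.24 -0.68  0.46]
ul t=29.60 tool-0.585 tau 0.113(+-0.071) M [-1.47  0.02] F [-0.5 -7.3  6.7] nut down 3.97 mm (visit 2.19) pos err [ 0.23 -0.75  0.55]
limit
29.6
```

```bash
python3 - <<'E'
s=open("h.py").read()
s=s.replace("        return s.tau\n","        s.p=[s.p[0]+s.f[0]*8e-5,s.p[1]+s.f[1]*8e-5]; s.zo+=s.f[2]*4e-5\n        return s.tau\n")
open("h.py","w").write(s)
E
python3 - <<'E' 2>&1 | grep -v Warn
from h import *
o=get_obs()
# release ul and record
st=load(); u=st["ul"]; u["phi"]-=2.19e-3/LEAD; u["dz"]=-.00397; u["p"][1]-=.0009; u["p"][0]+=.0; 
for k in ("lr","ll","ur"): st[k]["p"][1]-=.0004
save(st)
gripper_to(.024); move_linear(list(o["tool_pos"][:2])+[.137],.2)
n=Nut("lr"); print(n.run(6.4,first=.33,step=.08))
print(get_obs()["t"])
E
```

```text
if first: s.turn(first,q=True)
  s.turn(min(st,rem),q=True)
e0,e1 mm [0.24 0.03 0.49] [ 0.03 -0.27 -0.18]
lr gripped t=32.40 w=0.0116 dM [-0.812 -0.208  0.029] dF [ 0.8 -4.   4.2]
lr t=33.21 tool-0.330 tau 0.080(+-0.133) M [-1.04 -0.37] F [ 1.6 -5.1  5.1] nut down 2.97 mm (visit 1.21) pos err [ 0.36 -0.27  0.3 ]
lr t=33.78 tool-0.409 tau 0.078(+-0.079) M [-0.71 -0.58] F [ 2.6 -3.6  4.4] nut down 3.29 mm (visit 1.53) pos err [0.2  0.03 0.13]
lr t=34.34 tool-0.489 tau 0.054(+-0.040) M [-0.23 -0.57] F [ 2.7 -1.2  4.1] nut down 3.64 mm (visit 1.88) pos err [0.02 0.18 0.  ]
lr t=34.89 tool-0.569 tau 0.086(+-0.108) M [ 0.06 -0.32] F [ 1.3 -0.1  3.3] nut down 3.92 mm (visit 2.16) pos err [-0.15  0.14 -0.12]
lr t=35.44 tool-0.649 tau 0.105(+-0.070) M [0.11 0.  ] F [0.1 0.  2.4] nut down 4.21 mm (visit 2.46) pos err [-0.21  0.06 -0.14]
lr t=35.99 tool-0.729 tau 0.164(+-0.088) M [-0.01  0.44] F [-2.3 -0.5  3.8] nut down 4.45 mm (visit 2.70) pos err [-0.17 -0.04 -0.  ]
lr t=36.54 tool-0.757 tau 0.214(+-0.137) M [-0.09  0.26] F [-1.3 -0.5  2.1] nut down 4.50 mm (visit 2.74) pos err [-0.02 -0.02 -0.06]
lr t=37.09 tool-0.772 tau 0.212(+-0.111) M [-0.04 -0.04] F [ 0.4 -0.1  0.8] nut down 4.56 mm (visit 2.81) pos err [ 0.02  0.03 -0.06]
lr t=37.64 tool-0.787 tau 0.255(+-0.072) M [-0.04 -0.12] F [ 0.4 -0.2 -0.1] nut down 4.56 mm (visit 2.81) pos err [-0.01 -0.01 -0.06]
Traceback (most recent call last):
  File "h.py", line 68, in run
    s.turn(0.0)
    ~~~~~~^^^^^
  File "h.py", line 48, in turn
    move_linear(s.p+[s.z()],max(.004*abs(d)/ (abs(d)/ (speed or .9)),1e-4),rpy(s.tool))
                                ~~~~~~~~~~~^~~~~~~~~~~~~~~~~~~~~~~~~
ZeroDivisionError: float division by zero
```

```bash
python3 - <<'E'
s=open("h.py").read()
s=s.replace("max(.004*abs(d)/ (abs(d)/ (speed or .9)),1e-4)",".0036")
open("h.py","w").write(s)
E
python3 - <<'E' 2>&1 | grep -v Warn
from h import *
o=get_obs()
st=load(); u=st["lr"]; u["phi"]-=2.83e-3/LEAD; u["dz"]=-.00458; u["p"]=[float(x) for x in o["tool_pos"][:2]]; u["tau"]=.255
save(st)
gripper_to(.024); move_linear(list(o["tool_pos"][:2])+[.137],.2)
n=Nut("ul"); print(n.run(6.4,step=.06)); n.release()
print(get_obs()["t"])
E
```

```text
s.turn(min(st,rem),q=True)
  s.turn(0.0)
e0,e1 mm [ 0.21 -0.06  0.46] [-0.14 -0.06 -0.23]
ul gripped t=40.46 w=0.0109 dM [-0.228  0.227  0.019] dF [-1.  -1.3  3.9]
ul t=41.01 tool-0.060 tau 0.119(+-0.104) M [-0.29  0.26] F [-1.  -1.5  5.6] nut down 4.05 mm (visit 0.08) pos err [ 0.21 -0.15  0.4 ]
ul t=41.56 tool-0.120 tau 0.165(+-0.092) M [-0.25  0.17] F [-0.7 -1.3  5.6] nut down 4.23 mm (visit 0.26) pos err [ 0.24 -0.08  0.37]
ul t=42.11 tool-0.146 tau 0.183(+-0.106) M [-0.19 -0.06] F [ 0.4 -1.   5.2] nut down 4.31 mm (visit 0.34) pos err [0.28 0.01 0.23]
ul t=42.66 tool-0.168 tau 0.205(+-0.066) M [-0.04 -0.35] F [ 1.7 -0.5  4.3] nut down 4.37 mm (visit 0.40) pos err [0.19 0.03 0.11]
ul t=43.21 tool-0.184 tau 0.225(+-0.074) M [ 0.09 -0.45] F [ 2.4 -0.1  3.9] nut down 4.40 mm (visit 0.43) pos err [ 0.04  0.04 -0.03]
ul t=43.76 tool-0.199 tau 0.237(+-0.089) M [ 0.09 -0.2 ] F [ 1.1 -0.1  2.7] nut down 4.45 mm (visit 0.48) pos err [-0.14  0.03 -0.12]
ul t=44.31 tool-0.214 tau 0.246(+-0.089) M [0.07 0.1 ] F [-0.7  0.4  1.9] nut down 4.50 mm (visit 0.53) pos err [-0.2   0.01 -0.16]
ul t=45.21 tool-0.214 tau 0.233(+-0.121) M [-0.06  0.11] F [-0.6 -0.4 -2. ] nut down 4.51 mm (visit 0.54) pos err [-0.14  0.02 -0.18]
ul t=45.76 tool-0.229 tau 0.251(+-0.122) M [-0.03  0.28] F [-1.6 -0.2 -2.3] nut down 4.55 mm (visit 0.58) pos err [-0.08  0.02 -0.04]
ul t=46.66 tool-0.229 tau 0.252(+-0.135) M [0.1  0.18] F [-1.   0.2 -1.5] nut down 4.55 mm (visit 0.58) pos err [0.04 0.02 0.04]
snug
47.3333
```

```bash
python3 - <<'E'
s=open("h.py").read()
s=s.replace("                s.turn(0.0)\n                if s.tau>=target-.02: return \"snug\"\n                tau=s.tau\n","                return 'snug'\n").replace("max(.015,min(.04,(target-tau)/3*.9))","max(.018,min(.045,(target-tau)/2.3))")
open("h.py","w").write(s)
E
python3 - <<'E' 2>&1 | grep -v Warn
from h import *
n=Nut("ll"); print(n.run(6.0,first=.42,step=.07,target=.255)); n.release()
print(get_obs()["t"])
E
```

```text
if first: s.turn(first,q=True)
  s.turn(min(st,rem),q=True)
e0,e1 mm [ 0.23 -0.02  0.49] [-0.12  0.03 -0.29]
ll gripped t=49.33 w=0.0111 dM [-0.012  0.106  0.017] dF [-0.6  0.2  3.5]
ll t=50.27 tool-0.420 tau 0.038(+-0.063) M [-0.21  0.29] F [-1.3 -0.7  5.2] nut down 3.77 mm (visit 1.63) pos err [ 0.01 -0.17  0.27]
ll t=50.82 tool-0.489 tau 0.039(+-0.135) M [-0.33  0.24] F [-1.3 -1.3  5.1] nut down 4.04 mm (visit 1.90) pos err [ 0.05 -0.14  0.16]
ll t=51.37 tool-0.559 tau 0.119(+-0.081) M [-0.26  0.19] F [-0.6 -1.1  5.5] nut down 4.22 mm (visit 2.08) pos err [ 0.12 -0.09  0.2 ]
ll t=51.92 tool-0.628 tau 0.173(+-0.131) M [-0.19  0.2 ] F [-0.8 -0.9  5.5] nut down 4.42 mm (visit 2.28) pos err [0.12 0.01 0.22]
ll t=52.47 tool-0.665 tau 0.210(+-0.102) M [-0.08 -0.01] F [ 0.2 -0.1  5.2] nut down 4.52 mm (visit 2.38) pos err [0.12 0.08 0.08]
ll t=53.02 tool-0.685 tau 0.232(+-0.068) M [ 0.   -0.22] F [0.9 0.4 3.5] nut down 4.57 mm (visit 2.43) pos err [ 0.11  0.05 -0.  ]
ll t=53.57 tool-0.703 tau 0.243(+-0.063) M [ 0.02 -0.28] F [1.2 0.4 2.4] nut down 4.63 mm (visit 2.49) pos err [ 0.    0.03 -0.09]
snug
54.2417
```

```bash
python3 - <<'E' 2>&1 | grep -v Warn
from h import *
n=Nut("ur"); print(n.run(6.0,first=.48,step=.07,target=.255)); n.release()
print(get_obs()["t"])
E
```

```text
if first: s.turn(first,q=True)
  s.turn(min(st,rem),q=True)
e0,e1 mm [ 0.25 -0.01  0.47] [-0.17 -0.16 -0.22]
ur gripped t=56.70 w=0.0109 dM [-0.622  0.356  0.025] dF [-1.4 -2.7  4.7]
ur t=57.67 tool-0.480 tau 0.030(+-0.081) M [-0.9   0.38] F [-2.1 -4.   4.7] nut down 3.71 mm (visit 1.88) pos err [ 0.04 -0.31  0.2 ]
ur t=58.22 tool-0.549 tau 0.020(+-0.102) M [-0.71 -0.01] F [ 0.1 -3.1  3.5] nut down 4.00 mm (visit 2.17) pos err [ 0.1  -0.07  0.04]
ur t=58.77 tool-0.619 tau 0.035(+-0.094) M [-0.33 -0.22] F [ 1.  -1.6  2.2] nut down 4.26 mm (visit 2.43) pos err [ 0.04  0.09 -0.04]
ur t=59.32 tool-0.689 tau 0.052(+-0.132) M [ 0.06 -0.06] F [0.2 0.5 2.3] nut down 4.52 mm (visit 2.69) pos err [-0.05  0.11 -0.02]
ur t=59.87 tool-0.759 tau 0.117(+-0.063) M [0.11 0.3 ] F [-1.4  0.7  5. ] nut down 4.71 mm (visit 2.88) pos err [-0.06  0.03  0.09]
ur t=60.42 tool-0.829 tau 0.196(+-0.073) M [-0.02  0.28] F [-1.3  0.2  5.1] nut down 4.89 mm (visit 3.05) pos err [-0.   -0.02  0.14]
ur t=60.97 tool-0.855 tau 0.223(+-0.086) M [-0.13  0.07] F [-0.4 -0.5  4.1] nut down 4.96 mm (visit 3.12) pos err [ 0.04 -0.05  0.01]
ur t=61.52 tool-0.874 tau 0.222(+-0.075) M [-0.14 -0.22] F [ 0.7 -0.4  2.6] nut down 5.03 mm (visit 3.20) pos err [ 0.03 -0.01 -0.06]
ur t=62.07 tool-0.892 tau 0.243(+-0.115) M [-0.09 -0.24] F [ 1.  -0.5  0.5] nut down 5.08 mm (visit 3.24) pos err [-0.02  0.03 -0.07]
ur t=62.62 tool-0.910 tau 0.257(+-0.071) M [0.01 0.  ] F [-0.3  0.4  1.2] nut down 5.13 mm (visit 3.30) pos err [-0.1   0.04 -0.06]
snug
63.2917
```

```bash
python3 - <<'E' 2>&1 | grep -v Warn
from h import *
n=Nut("lr"); n.turn(.07,q=True)
while n.tau<.235 and get_obs()["t"]<67.3: n.turn(max(.018,min(.03,(.255-n.tau)/2.6)),q=True)
gripper_to(.024); o=get_obs(); move_linear(list(o["tool_pos"][:2])+[.15],.2)
print(get_obs()["t"],get_obs()["wrist_force"])
hand_in()
E
```

```text
e0,e1 mm [0.24 0.03 0.45] [-0.13 -0.06 -0.19]
lr gripped t=65.71 w=0.0111 dM [-0.097  0.203  0.008] dF [-0.7 -0.6  4.6]
lr t=66.26 tool-0.070 tau 0.215(+-0.085) M [-0.15  0.21] F [-0.9 -0.7  6.1] nut down 4.57 mm (visit -0.01) pos err [ 0.22 -0.02  0.42]
lr t=66.81 tool-0.087 tau 0.249(+-0.065) M [-0.13 -0.01] F [ 0.1 -0.7  5.7] nut down 4.60 mm (visit 0.02) pos err [0.28 0.   0.28]
67.55 [-0.72611352 -0.41639526  0.27716835]
the job is handed in; nothing more can be done
```

I tightened all four nuts crosswise in two rounds and handed the job in at about 67.6 s with the gripper clear. No verdict came back. The clamping forces are inferred from torque only.

**Round 1:** I ran one diagonal pair down by about 1.8 mm each, then the other pair by about 1.8 and 2.1 mm. Every torque was below 0.08 N m, so nothing was tight. On one nut of the second pair the start angle was in doubt, so I went back and gave it a little more turn before going on.

**Round 2:** I snugged the first pair, with one nut done in two stages to keep the cover from cocking, and then snugged the second pair. One nut of the first pair could have eased when its opposite corner came home, so I gripped it again at the end. It had held and barely moved.

| Nut (by its place in the first wrist picture) | Final held torque (N m) | Total travel down (mm) |
|---|---|---|
| upper left | 0.252 | 4.55 |
| lower right (re-felt at the end) | 0.249 | 4.60 |
| lower left | 0.243 | 4.63 |
| upper right | 0.257 | 5.13 |

- **Torque:** all four are inside the 0.2–0.28 snug band and below the 0.4 overtight limit.
- **Travel:** the totals differ by about 0.6 mm. That is within the nuts' different starting heights, so it is consistent with a level cover.
- **Not checked:**
  - I took no picture after the last nut, so the cover's level and the bystanders were not confirmed by camera at the end.
  - Only one nut was felt again after all four were snug.
- **Readings:** torque noise was about 0.02 N m per sample, so I averaged 10 or more samples for the snugging readings. The jaws also pressed each nut down by a few newtons after gripping; I mostly nulled this while turning, but about 6 N was left at the final re-feel. It adds to the nut's load, so that reading may be a little high.

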